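# Seat the instrument case in the bench jig

### The job

Push the larger aluminium case along the bench until it lies flush against the jig's long fence and its end stop, and push the jig's sliding carriage up against it so that the case is trapped squarely between carriage and end stop. Do it all by pushing: the case stays flat on the bench, never lifted or tipped. Leave the small case, the spool and the pliers where they are.

Things in the scene. Friction and masses are not known exactly. Their poses are not given: they have to be found in the camera images.
- case: The larger of two plain closed aluminium cases, loose: 90 mm along its x, 115 mm along y, 36 mm tall, 0.27 to 0.51 kg. Origin: centre of underside. Starts on the robot's side of the fence, between end stop and carriage, its middle 90 to 120 mm from the fence, turned up to 0.3 rad. Seated: long +x side on the fence, +y end on the end stop, axes parallel to the jig's, origin at jig (-45, +72.5) mm.
- jig: Jig fixed to the bare bench, no base plate. Origin at bench height on the front (robot's side) face of a straight dark steel fence lying along the jig's y from -210 to +150 mm, 30 mm tall, 25 mm thick (x = 0 to +25 mm). +x points through the fence away from the robot, +y along it towards the end stop, z up.
- carriage (a joint): Position (m) of the aluminium carriage straddling the fence; slides along jig +y, towards the end stop; range 0 to 0.14. Inner flat face at jig y = -0.110 + value. 74 mm long along the fence, 41 mm tall (56 with the knob on top), stands out 56 mm in front of the fence, 37 mm behind. Moves with about 2.5 N, no spring, stays where left. Starts at 0 to 0.045; reads 0.125 against a seated case.
- end_stop (a point): Middle of the stop face of the end stop, a dark steel bar fixed at the +y end of the fence (left as the robot sees it): face at jig y = +130 mm, bar 20 mm thick (to y = +150), 40 mm tall, reaching 70 mm out from the fence towards the robot. This point is 35 mm in front of the fence, 20 mm above the bench. Axes as the jig's.
- carriage_outer (a point): Point on the carriage's outer (far from the end stop) flat end face, 28 mm in front of the fence face and 20 mm above the bench; pushing here in the jig's +y direction moves the carriage. Its axes are the jig's axes.
- small_case: Bystander: smaller aluminium case, 55 x 80 x 28 mm tall, loose. Origin: centre of its underside. To be left alone.
- spool: Bystander: spool of bright wire with black plastic flanges, standing on one flange, 60 mm in diameter, 40 mm tall, loose. Origin: centre of its underside. To be left alone.
- pliers: Bystander: pliers with black grips lying flat, about 170 mm long and 60 mm wide, 14 mm tall, loose, jaws along its +y. Origin: under the pivot. To be left alone.
There are look-alikes about, which are no part of the job. What is shaped like the case but turquoise or yellow is not meant.

How it is judged:
By the outcome, as a careful person would: the job done as asked, in the order asked, and still so for the second after the job is handed in, with the robot touching nothing.
It also fails if it takes over 48 s, if anything falls off the work surface, if the arm or the gripper's body presses on something with over 40 N, if the wrist force passes 120 N, or if a joint passes its speed limit or range.

### The arm

A 6-joint arm with a two-finger parallel gripper is mounted at the origin on the work surface. World frame = base frame: x ahead of the robot, y to its left, z up, the work surface at z = 0. Lengths are in mm, angles in rad, forces in N, time in s.
With the tool pointing down it reaches from about 275 to 750 mm from the base axis. Payload 10.2 kg.
Tool frame: the origin (TCP) lies between the finger pads; the fingertips stand 11 mm ahead of it and the grasp point (between the pads) lies 8 mm behind it; z points along the fingers, y is the line along which they close (so a half turn about z gives the same grasp; the last joint's range is limited). The gripper opens to 85 mm and grips with 20 to 120 N. Pads are 22 mm wide; open, the fingers measure 114 mm over their backs; the gripper's body (76 mm by 85 mm) begins 54 mm behind the grasp point. The pads swing forward as they close: fully open they stand 13 mm farther back than shut.
Start: joints at [-1.44, 0.313, 1.498, -0, 1.331, -0.223], TCP at [181.882, -492.494, 203.894] pointing down, gripper open.
Joint ranges: [-2.94, 2.94], [-0.97, 2.17], [0.19, 2.56], [-1.23, 4.37], [0.02, 3.11], [-2.88, 2.88]. Speed limits (rad/s): [2.39, 2.39, 3.01, 3.14, 3.14, 3.14].

### API

Orientations are given as a unit quaternion [w, x, y, z].
In Python, from rig import sense, eyes, finish_job gives the robot as it stands.
- The arm moves only by the shell command python3 -m jog 'ROWS' [FORCE]. ROWS is JSON, a list of rows, each a list of 7 numbers: the shift along the tool's x, y, z in m, then the turn, a rotation vector about the tool's x, y, z in rad, then the finger opening in m, from 0 to 0.0854. In form: [[dx, dy, dz, rx, ry, rz, gripper], ...]. A call has 1 to 5 rows; each row shifts and turns the commanded pose from where the row before left it, along the tool's axes as they then stand; what a row does not reach is not made up. A row lasts 1/10 s, in which the tool goes at most 50 mm and 8.59 degrees, less where a joint would pass 70% of its speed; a pose out of reach is approached as far as the arm can. A call is refused whole if a number of a shift passes 0.05 or a number of a turn 0.15, either way. A call with a gripper value outside its range is refused whole. The fingers move at their own pace and stop on an object; FORCE is the grip in N (left out, the last holds). Time passes only in rows, so rows that do not move let the fingers close. It gives the time, the measured TCP pose, the force, the opening and the grip force at its end, in the units of the state.
- sense(): the state, without advancing time (a new reading comes with each control period).
- eyes.capture(name): name is "scene" or "side" or "wrist"; returns the picture (480x640x3 uint8, red, green, blue); there is no depth.
- eyes.calibration(name): a dict with "fx", "fy", "cx", "cy" (pixels), "cam_to_world" (4x4, takes a point from camera to world coordinates); the wrist camera has in their place "mount" (4x4, takes a point from camera to tool coordinates, whose origin is the TCP and whose axes are the flange's). Camera axes: x right, y down, z forward; pixel columns grow to the right and rows downward; lengths in mm; the calibration is good to about 2 mm. The wrist camera is an equidistant fisheye: a pixel r from the principal point sees the ray r / f radians off the axis. A picture is of the moment at which its call begins: read the wrist's pose just before it. calibration takes no time and is no camera call.
- finish_job(): hands the job in; it is judged then, once.
The state is a dict: "time_s": time; "joints": joint angles; "dq": joint speeds; "tau": joint torques, N m; "eef_pos": TCP position; "ee_rot": TCP orientation; "force": force on the tool from outside, world axes, zero at the start; "wrist_torque": the same for the moment, N m; "grip_width": opening from 0.0 (shut) to 1.0 (fully open); "grip_force": force on a finger pad.
Only numpy, scipy, OpenCV 4.12 (cv2) and the standard library are available. Lean on these libraries where they do the work, as an engineer would, in place of code of your own. Each camera call takes 0.05 s, during which the arm holds its last target. There are 200 camera calls.

## Working session

There is one attempt and no reset: what is moved stays moved. The work goes in short steps, Python scripts to look and compute and a shell command to move; the robot and the scene stay as the last step left them, time stands still between calls to the robot, and variables do not carry over. Pictures are saved under pics/ and viewed, at most 10 in all, crops included, and the job is handed in when it is done.

```bash
ls; mkdir -p pics
python3 - <<'E'
from rig import sense, eyes
import cv2, json, numpy as np
np.set_printoptions(suppress=True,precision=3)
for n in ("scene","side"):
    im=eyes.capture(n); cv2.imwrite(f"pics/{n}0.png",im[:,:,::-1])
for n in ("scene","side","wrist"): print(n,eyes.calibration(n))
s=sense(); print(s)
E
```

```text
pics
scene {'fx': 601.8980021372871, 'fy': 601.8980021372871, 'cx': 312.1387365115789, 'cy': 239.09761186376844, 'cam_to_world': array([[  -0.481,    0.707,   -0.518, 1194.421],
       [   0.877,    0.384,   -0.289,  372.964],
       [  -0.005,   -0.593,   -0.805, 1095.438],
       [   0.   ,    0.   ,    0.   ,    1.   ]])}
side {'fx': 479.9988359345304, 'fy': 479.9988359345304, 'cx': 319.10161946845557, 'cy': 238.0527527074784, 'cam_to_world': array([[ -0.685,  -0.414,   0.599, -50.396],
       [ -0.728,   0.396,  -0.559, 568.477],
       [ -0.006,  -0.82 ,  -0.573, 606.428],
       [  0.   ,   0.   ,   0.   ,   1.   ]])}
wrist {'fx': 371.64829954431775, 'fy': 371.64829954431775, 'cx': 315.12661143786465, 'cy': 241.1387832387678, 'mount': array([[  -0.001,   -0.951,   -0.31 ,   80.488],
       [   1.   ,   -0.001,   -0.   ,   -0.502],
       [   0.   ,   -0.31 ,    0.951, -169.547],
       [   0.   ,    0.   ,    0.   ,    1.   ]])}
{'time_s': 0.1, 'joints': array([-1.44 ,  0.313,  1.498, -0.   ,  1.331, -0.223]), 'dq': array([ 0.001, -0.001, -0.002,  0.   ,  0.   , -0.001]), 'tau': array([  0.002, -41.29 , -26.014,  -0.   ,   0.003,   0.   ]), 'eef_pos': array([ 181.855, -492.24 ,  203.406]), 'ee_rot': array([-0.001,  0.984,  0.176,  0.   ]), 'force': array([ 0.238, -0.253,  0.122]), 'wrist_torque': array([ 0.013, -0.006,  0.036]), 'grip_force': 0.0, 'grip_width': 1.000147881272399}
```

View pics/scene0.png

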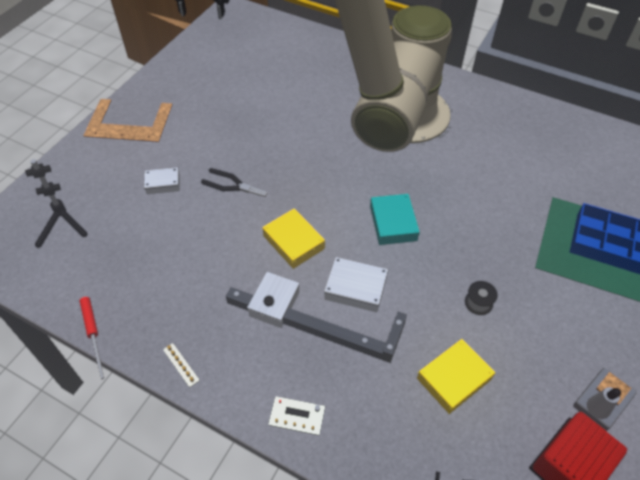

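View pics/side0.png

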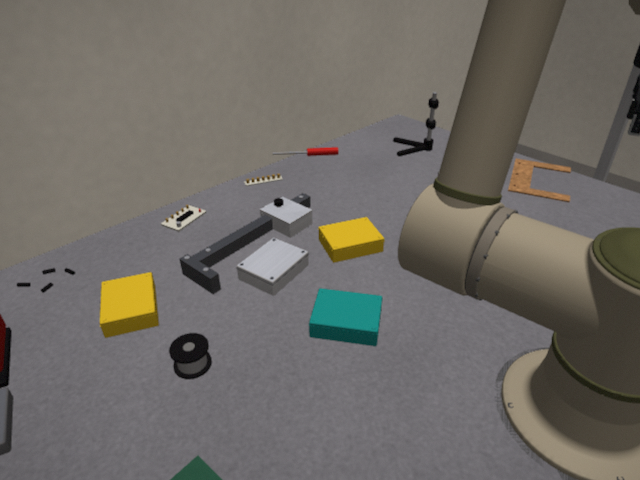

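Scene view: the fence runs from (230,295) to (390,350) and the end stop goes up to (402,317). The carriage is at (273,297), the case at (357,282), and the yellow look-alikes at (293,237) and (457,375). The turquoise one is at (395,218). Side view: case at (273,265), carriage at (286,215), end stop at (203,272).

```bash
cat > h.py <<'E'
import cv2, numpy as np
from scipy.spatial.transform import Rotation as R
from rig import sense, eyes
np.set_printoptions(suppress=True,precision=2)
def ray(n,uv,pose=None):
    c=eyes.calibration(n); uv=np.atleast_2d(np.float64(uv))
    d=(uv-[c['cx'],c['cy']])/c['fx']
    if n=='wrist':
        r=np.linalg.norm(d,axis=1,keepdims=True); D=np.hstack([d/np.maximum(r,1e-9)*np.sin(r),np.cos(r)])
        T=np.eye(4); p,q=pose; T[:3,:3]=R.from_quat(q,scalar_first=True).as_matrix(); T[:3,3]=p; T=T@c['mount']
    else: D=np.hstack([d,np.ones((len(d),1))]); T=c['cam_to_world']
    return T[:3,3],D@T[:3,:3].T
def onplane(n,uv,z,pose=None):
    o,D=ray(n,uv,pose); return o+D*((z-o[2])/D[:,2])[:,None]
def tri(n1,uv1,n2,uv2,p1=None,p2=None):
    o1,d1=ray(n1,uv1,p1); o2,d2=ray(n2,uv2,p2); d1=d1[0];d2=d2[0]
    t=np.linalg.lstsq(np.c_[d1,-d2],o2-o1,rcond=None)[0]
    a,b=o1+t[0]*d1,o2+t[1]*d2; return (a+b)/2,np.linalg.norm(a-b)
def blobs(im,lo,hi,amin,amax):
    m=cv2.inRange(cv2.cvtColor(im,cv2.COLOR_RGB2HSV),np.array(lo),np.array(hi))
    m=cv2.morphologyEx(m,cv2.MORPH_OPEN,np.ones((3,3)))
    cs,_=cv2.findContours(m,cv2.RETR_EXTERNAL,cv2.CHAIN_APPROX_NONE)
    return m,[c for c in cs if amin<cv2.contourArea(c)<amax]
def quad(c):
    h=cv2.convexHull(c); q=cv2.approxPolyN(h,4) if hasattr(cv2,'approxPolyN') else cv2.boxPoints(cv2.minAreaRect(h)); return q.reshape(-1,2)
E
python3 - <<'E'
from h import *
for n in ('scene','side'):
    im=cv2.imread(f'pics/{n}0.png')[:,:,::-1].copy()
    hsv=cv2.cvtColor(im,cv2.COLOR_RGB2HSV)
    if n=='scene': print('case',hsv[285,350],'bench',hsv[200,300],'fence',hsv[332,345],'car',hsv[290,280])
    else: print('case',hsv[262,272],'front',hsv[280,250],'bench',hsv[300,280],'fence',hsv[240,225],'car',hsv[215,290])
    out=[]
    m,cs=blobs(im,(0,0,150),(180,60,255),150,6000)
    for c in cs:
        x,y,w,h=cv2.boundingRect(c)
        if 200<x<450 and 170<y<360:
            q=quad(c); print(n,cv2.contourArea(c),q.tolist()); print(onplane(n,q,36)[:,:2].tolist())
    m2,cs=blobs(im,(0,0,0),(180,120,80),150,6000)
    for c in cs:
        x,y,w,h=cv2.boundingRect(c)
        if 170<x<450 and 170<y<360: print(n,'dark',cv2.contourArea(c),(x,y,w,h))
    cr=im[170:370,170:430] 
    out=np.vstack([cv2.resize(cr,None,fx=2.6,fy=2.6,interpolation=cv2.INTER_CUBIC)])
    cv2.imwrite(f'pics/{n}0c.png',out[:,:,::-1])
E
```

```text
case [110  26 223] bench [117  18 144] fence [114  35 101] car [111  28 216]
scene 1494.0 [[301, 280], [280, 320], [247, 307], [260, 268]]
[[616.0233238478932, 23.02532489034428], [718.0985368633844, 32.4740816400153], [724.3904490981729, -41.20240311426903], [631.252296560731, -67.82143035513087]]
scene 2161.5 [[392, 260], [379, 305], [320, 290], [333, 256]]
[[479.4798103349825, 168.67159575282614], [592.828083140954, 190.9466372130082], [618.5732129906756, 69.3303457069743], [530.2624094187325, 53.44021249271162]]
scene 153.0 [[368, 205], [361, 212], [333, 217], [359, 196]]
[[366.6158983130797, 58.088902238514265], [392.68641866862686, 53.053766915599795], [435.66205504427876, 4.100302487197155], [352.18824702353913, 28.205848604156756]]
scene dark 512.0 (283, 319, 109, 42)
case [116  11 188] front [15  6 79] bench [150   4 116] fence [113  14  72] car [116  11 182]
side 1448.0 [[307, 251], [272, 282], [236, 265], [274, 237]]
[[530.3835025534447, 59.74662928783391], [503.73139281449926, 170.378974290389], [591.1621281327862, 188.88271398928862], [614.3272768689268, 76.59558737983684]]
side 551.5 [[311, 209], [289, 223], [257, 208], [285, 198]]
[[643.2615375883547, -54.38990336265044], [633.4341726155411, 19.440156297936255], [731.8164785550601, 31.662091646877116], [722.3141659457649, -43.60944696115655]]
side 912.5 [[494, 207], [478, 228], [415, 202], [427, 185]]
[[361.130419470488, -361.2199194616718], [339.64054351098576, -259.15411983857143], [499.14431425080613, -249.55461886288663], [529.0691562671844, -336.480140187944]]
side dark 2249.0 (180, 214, 110, 80)
```

View pics/scene0c.png

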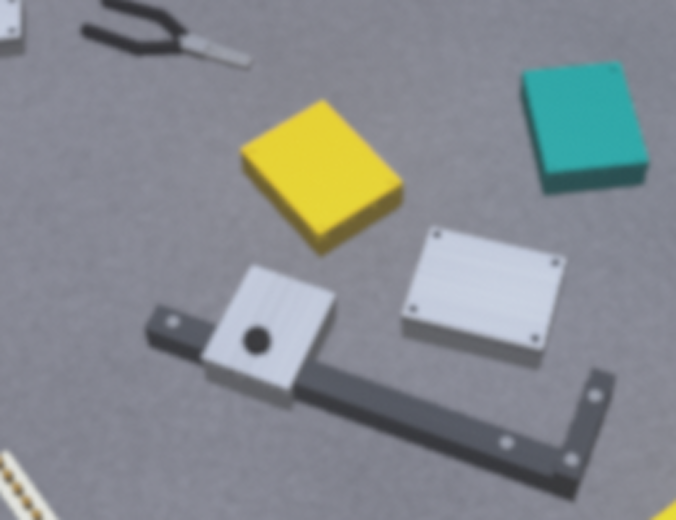

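View pics/side0c.png

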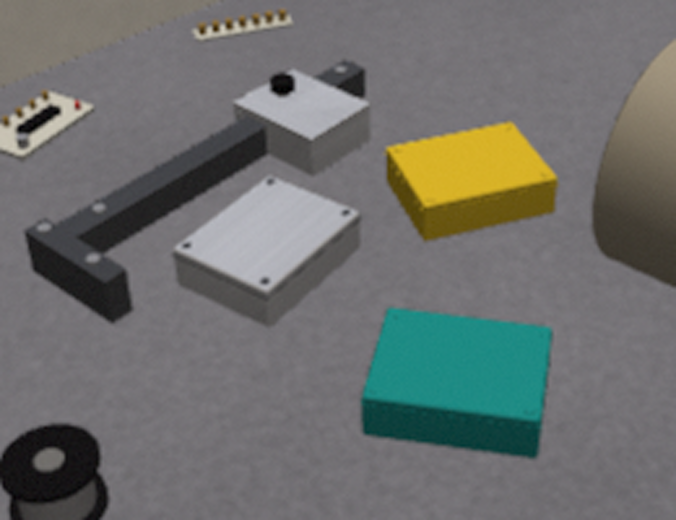

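Crops: the case is clear with four screws. Scene-crop bolts are at (172,321), (507,443) and (572,460) on the fence and (595,396) on the stop. The same bolts in the side crop are at (345,69), (99,208), (44,226) and (93,258). I'll triangulate these, along with the case screws.

Run:
```python
from h import *
f=lambda p:np.array(p)/2.6+170-0.3
S=[(172,321),(507,443),(572,460),(595,396), (437,234),(555,262),(535,338),(412,309), (603,371)]
D=[(345,69),(99,208),(44,226),(93,258), (345,212),(264,281),(186,245),(270,182),(128,275)]
for s,d in zip(S,D): p,e=tri('scene',f(s),'side',f(d)); print(p,e)
# side-view sharp edges: end stop inner face top edge & fence top front edge by dark contour
for p,z in (((128,275),40),((80,240),30),((80,240),40),((265,150),30),((103,287),40)): print(p,onplane('side',f(p),z))
im=cv2.imread('pics/side0.png')[:,:,::-1].copy()
m,cs=blobs(im,(90,70,60),(100,255,255),150,9000)
for c in cs: print('teal',onplane('side',quad(c),36)[:,:2].tolist())
m,cs=blobs(im,(20,150,60),(32,255,255),150,9000)
for c in cs: print('yel',onplane('side',quad(c),36)[:,:2].tolist())
```

```text
[705.18 -81.81  31.83] 2.401112633601827
[675.7  199.02  32.66] 0.2579136832036398
[670.62 248.68  43.74] 0.7706446113448421
[613.3  242.13  42.86] 0.19851777544458082
[534.92  67.57  37.25] 0.7669594700103394
[513.47 163.88  36.77] 0.8388958645217978
[585.77 179.94  37.06] 0.7143693098167916
[607.58  82.81  35.85] 0.8151370807322338
[585.82 234.78  37.01] 6.878784473689947
(128, 275) [[582.62 232.82  40.  ]]
(80, 240) [[653.97 229.86  30.  ]]
(80, 240) [[641.75 235.73  40.  ]]
(265, 150) [[653.4   52.18  30.  ]]
(103, 287) [[583.56 253.07  40.  ]]
yel [[547.8803817125084, 375.58056430591023], [587.8634000243001, 459.5399610846408], [721.3587734075369, 398.53115764618934], [684.8004547660738, 313.5674296308259]]
yel [[419.7009511364176, -70.7547859803625], [468.99672489976615, 47.34441641837611], [584.4302969622105, -3.450809237424437], [534.0824751155066, -119.37831200825326]]
```

```bash
python3 -m jog '[[0,0,0,0,0,0.123,0.06],[0,0,0,0,0,0.123,0.06],[0.026,-0.041,0,0,0,0,0.06],[0.026,-0.041,0,0,0,0,0.06],[0.026,-0.041,0,0,0,0,0.06]]'
python3 -m jog '[[0.026,-0.041,0,0,0,0,0.06],[0.026,-0.041,0,0,0,0,0.06],[0.026,-0.041,0,0,0,0,0.06],[0.026,-0.041,0,0,0,0,0.06],[0.026,-0.041,0,0,0,0,0.06]]'
python3 -m jog '[[0.026,-0.041,0,0,0,0,0.06],[0.026,-0.041,0,0,0,0,0.06],[0.026,-0.041,0,0,0,0,0.06],[0.026,-0.041,0,0,0,0,0.06],[0,0,0,0,0,0,0.06]]'
cat >> h.py <<'E'
O=np.array([673.3,108.2]); PH=0.108
def setjig(o,ph):
    global O,PH; O=np.array(o); PH=ph
def J(p):
    c,s=np.cos(PH),np.sin(PH); p=np.atleast_2d(p)[:,:2]-O; return p@np.array([[c,-s],[s,c]])
def where():
    s=sense(); Rm=R.from_quat(s['ee_rot'],scalar_first=True).as_matrix()
    print('t %.1f'%s['time_s'],'world',s['eef_pos'],'jig',J(s['eef_pos']),'toolx yaw-PH %.3f'%(np.arctan2(Rm[1,0],Rm[0,0])-PH),'z',Rm[:,2],'F',s['force'],'w',s['grip_width']); return s
E
python3 - <<'E'
from h import *
where()
s=sense(); im=eyes.capture('wrist'); cv2.imwrite('pics/w1.png',im[:,:,::-1])
np.save('w1.npy',np.r_[s['eef_pos'],s['ee_rot']])
im=cv2.imread('pics/side0.png')[:,:,::-1].copy()
m,cs=blobs(im,(80,100,60),(100,255,255),150,9000)
for c in cs: print('teal jig',J(onplane('side',quad(c),18)))
E
```

```text
time_s: 0.6
eef_pos: [246.5, -360.0, 203.4]
ee_rot: [-0.0, 0.999, 0.053, -0.0]
force: [0.5, -0.5, -0.1]
grip_width: 0.701
grip_force: 0.0
time_s: 1.1
eef_pos: [353.7, -142.1, 203.9]
ee_rot: [0.0, 0.999, 0.054, 0.0]
force: [1.6, -0.4, 0.7]
grip_width: 0.704
grip_force: 0.0
time_s: 1.6
eef_pos: [440.0, 34.7, 203.5]
ee_rot: [-0.001, 0.998, 0.057, -0.0]
force: [-0.4, -0.2, -0.5]
grip_width: 0.702
grip_force: 0.0
t 1.6 world [439.97  34.66 203.5 ] jig [[-239.9   -47.96]] toolx yaw-PH 0.006 z [-0.  0. -1.] F [-0.36 -0.16 -0.54] w 0.7019284212524195
teal jig [[-325.75  -38.11]
 [-387.09   68.49]
 [-286.    128.21]
 [-225.11   21.41]]
```

View pics/w1.png

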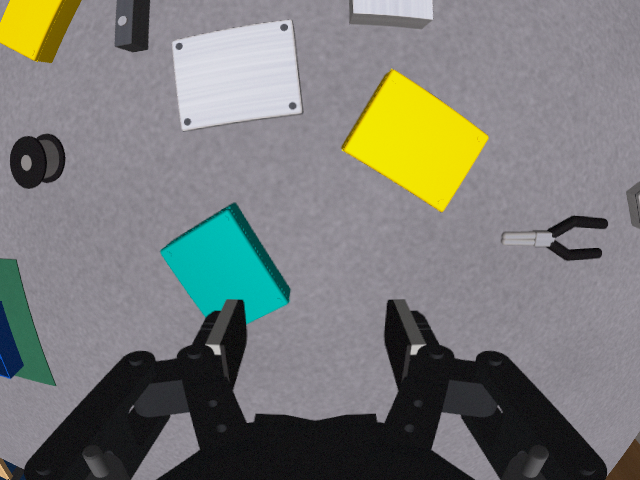

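Wrist view: case corners are at about (173,40), (290,20), (302,113) and (182,130). The stop end is at (132,20), yellow at (415,140), and turquoise has its nearest corner at (235,205). I'll move further in to see the whole jig.

```bash
python3 -m jog '[[0.035,-0.018,0,0,0,0.006,0.06],[0.035,-0.018,0,0,0,0,0.06],[0.035,-0.018,0,0,0,0,0.06],[0.035,-0.018,0,0,0,0,0.06],[0,0,0,0,0,0,0.06]]' | head -2
python3 - <<'E'
from h import *
where()
s=sense(); im=eyes.capture('wrist'); cv2.imwrite('pics/w2.png',im[:,:,::-1])
np.save('w2.npy',np.r_[s['eef_pos'],s['ee_rot']])
for n in ('w1','w2'):
    im=cv2.imread(f'pics/{n}.png')[:,:,::-1].copy(); P=np.load(n+'.npy'); P=(P[:3],P[3:])
    m,cs=blobs(im,(0,0,190),(180,45,255),2000,40000)
    for c in cs:
        q=quad(c); w=onplane('wrist',q,36,P); print(n,cv2.contourArea(c),q.tolist(),'jig',J(w).tolist())
E
```

```text
time_s: 2.15
eef_pos: [572.9, 116.5, 202.3]
t 2.1 world [572.87 116.51 202.27] jig [[-98.95  19.08]] toolx yaw-PH -0.006 z [-0.  0. -1.] F [ 0.02 -0.68  0.38] w 0.7067718226525546
w1 10925.0 [[301, 112], [179, 130], [171, 38], [291, 18]] jig [[-148.5801457486249, -33.85505201361121], [-160.92139038077948, 80.63890567203148], [-70.9687864869472, 88.35557282867273], [-60.445576528591715, -24.45230536323742]]
w2 10515.5 [[371, 261], [256, 273], [240, 184], [363, 171]] jig [[-148.94490755935746, -34.18562483759502], [-160.94374894299557, 78.88890576263593], [-72.17350340176172, 89.2161362332131], [-61.32582848364589, -23.841628755411094]]
w2 6824.5 [[496, 75], [496, 170], [423, 167], [425, 66]] jig [[37.36610503444053, -153.4743026492746], [-56.04882454958321, -157.5442953397782], [-56.4470541520829, -80.4603402325803], [38.097424475339736, -80.51381652134528]]
```

View pics/w2.png

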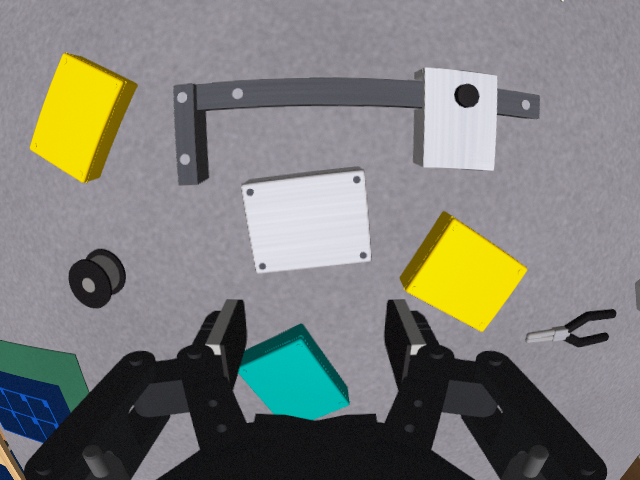

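The wrist view shows the whole jig: stop bolts at (182,97) and (185,159), fence bolts at (237,93) and (526,105), stop face edge near x=196, and the fence front edge near row 107. I'll check the jig frame against these.

Run:
```python
from h import *
P=np.load('w2.npy'); P=(P[:3],P[3:])
for uv,z in (((182,97),40),((185,159),40),((237,93),30),((526,105),30),((194,84),40),((196,183),40),((225,110),30),((320,105),30),((412,107),30)):
    w=onplane('wrist',uv,z,P); print(uv,w[0],J(w)[0])
q=[(471,76),(496,75),(496,170),(423,167),(425,67)]
print(J(onplane('wrist',q,41,P)))
im=cv2.imread('pics/w2.png')[:,:,::-1].copy()
for nm,lo,hi in (('teal',(80,100,185),(100,255,255)),('yel',(20,150,200),(32,255,255))):
    m,cs=blobs(im,lo,hi,1000,20000)
    for c in cs: print(nm,J(onplane('wrist',quad(c),36,P)).tolist())
```

```text
(182, 97) [670.03 249.02  40.  ] [ 11.93 140.36]
(185, 159) [612.41 242.51  40.  ] [-46.06 140.09]
(237, 93) [675.83 199.41  30.  ] [12.35 90.41]
(526, 105) [706.26 -81.93  30.  ] [  12.28 -192.58]
(194, 84) [682.28 238.31  40.  ] [ 22.95 128.38]
(196, 183) [590.45 230.71  40.  ] [-69.16 130.73]
(225, 110) [659.42 209.38  30.  ] [ -2.89 102.09]
(320, 105) [670.46 122.91  30.  ] [-1.24 14.93]
(412, 107) [679.95  38.67  30.  ] [ -0.88 -69.84]
[[  32.29 -124.3 ]
 [  36.54 -150.9 ]
 [ -55.49 -154.91]
 [ -55.88  -78.97]
 [  36.32  -79.02]]
teal [[-300.1475380848104, 3.0962156602579176], [-303.0025427775516, 40.03101307167729], [-279.4214588303297, 105.53863704725629], [-240.60708450846187, 37.16320086886371]]
yel [[-160.94892396107488, -215.4387367944929], [-238.74194550290355, -169.78569731949412], [-182.38534449777416, -71.22777232814518], [-105.3084877219018, -115.73022456663708]]
yel [[34.79375893932932, 205.60581364968826], [-62.57401374729839, 262.4996896864914], [-17.765255485226316, 340.0640426115032], [84.01878049390551, 286.69443151345206]]
```

Jig frame confirmed to about 1 mm. The carriage's inner face is at y ≈ -79.5 and its outer face at ≈ -153.5. Next I go down behind the case.

```bash
python3 -m jog '[[-0.043,-0.004,0,0,0,-0.006,0.06],[-0.043,-0.004,0,0,0,0,0.06],[0,0,0.04,0,0,0,0.06],[0,0,0.04,0,0,0,0.06],[0,0,0,0,0,0,0.06]]' | head -1
python3 -c "
from h import *
where()"
```

```text
time_s: 2.7
t 2.7 world [481.16 113.85 120.6 ] jig [[-190.41   26.33]] toolx yaw-PH -0.002 z [-0.01 -0.   -1.  ] F [0.73 0.37 0.45] w 0.6989168519074264
```

```bash
python3 -m jog '[[0.003,0,0.04,0,0,0,0.06],[0,0,0.04,0,0,0,0.06],[0,0,0.02,0,0,0,0.06],[0,0,0,0,0,0,0.06],[0,0,0,0,0,0,0.06]]' | head -1
python3 -c "
from h import *
where()"
python3 -m jog '[[0.01,0,0,0,0,0,0.06],[0.01,0,0,0,0,0,0.06],[0.01,0,0,0,0,0,0.06],[0.01,0,0,0,0,0,0.06],[0.01,0,0,0,0,0,0.06]]' | grep -v rot
python3 -c "
from h import *
where()
im=eyes.capture('side'); cv2.imwrite('pics/s2.png',cv2.resize(im[170:370,170:430],None,fx=2.6,fy=2.6,interpolation=2)[:,:,::-1])"
```

```text
time_s: 3.2
t 3.2 world [488.67 115.    25.86] jig [[-182.82   26.67]] toolx yaw-PH -0.001 z [ 0. -0. -1.] F [ 1.55 -0.04  0.56] w 0.6983809019789811
time_s: 3.7
eef_pos: [539.3, 120.9, 25.7]
force: [-0.7, 0.4, -0.2]
grip_width: 0.698
grip_force: 0.0
t 3.7 world [539.27 120.93  25.75] jig [[-131.88   27.11]] toolx yaw-PH -0.000 z [ 0.  0. -1.] F [-0.72  0.43 -0.16] w 0.697515294861595
```

View pics/s2.png

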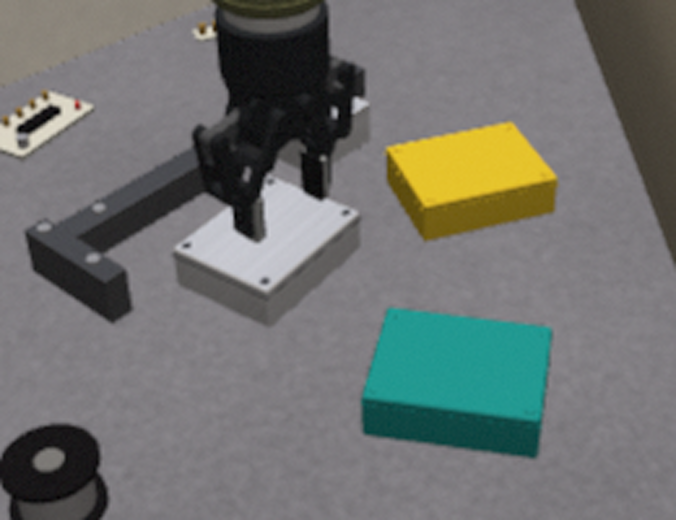

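The case has not moved, and the fingers appear to be over its lid, with the near tip at crop (255,238) and the far tip at (318,195). I'll find the tip height from the side and scene views.

Run:
```python
from h import *
s=where(); print(s['joints'],s['tau'])
im=eyes.capture('scene'); cv2.imwrite('pics/sc2.png',cv2.resize(im[200:360,250:450],None,fx=3.4,fy=3.4,interpolation=2)[:,:,::-1])
f=lambda p:np.array(p)/2.6+170-0.3
for z in (14,24,36,45,60): print(z,J(onplane('side',[f((257,240)),f((318,198))],z)).tolist())
```

```text
t 3.8 world [540.55 120.9   25.88] jig [[-130.6    26.94]] toolx yaw-PH -0.000 z [ 0.  0. -1.] F [-0.53 -1.41  0.8 ] w 0.7059029312338446
[0.01 0.57 1.61 0.   0.95 1.47] [  1.45 -47.39 -18.02   0.02   0.28  -0.01]
14 [[-92.73545252027044, 23.026048158125814], [-90.83797972063284, -47.93621347688698]]
24 [[-102.47723173049275, 31.67817819665867], [-100.61178766059338, -38.0862633167929]]
36 [[-114.1673667827596, 42.06073424289813], [-112.34035718854611, -26.26632312468007]]
45 [[-122.93496807195969, 49.84765127757774], [-121.13678433451062, -17.401367980595424]]
60 [[-137.5476368872932, 62.82584633537703], [-135.79749624445142, -2.6264427404543707]]
```

View pics/sc2.png

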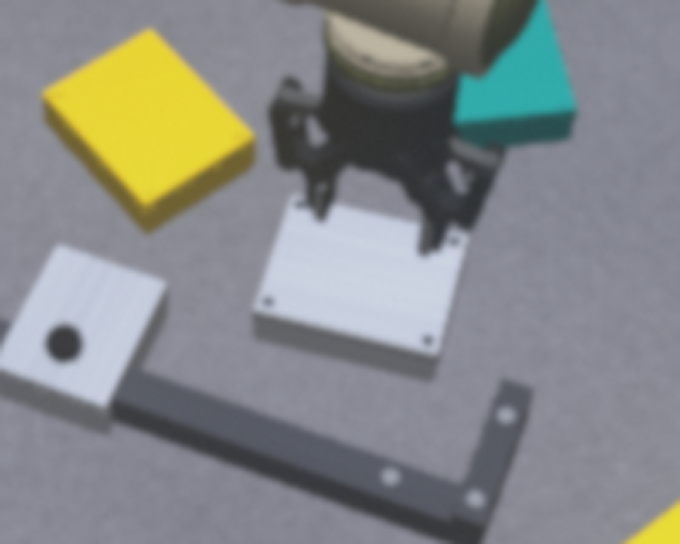

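The scene crop shows the tips at about (320,216) and (428,252), still over the lid. I'll triangulate these.

Run:
```python
from h import *
f=lambda p:np.array(p)/2.6+170-0.3
g=lambda p:np.array(p)/3.4+np.array([250,200])-0.3
for a,b in (((320,216),(318,198)),((428,252),(257,240)),):
    p,e=tri('scene',g(a),'side',f(b)); print(p,e,J(p))
where()
```

```text
[545.93  86.02  53.04] 1.8856334007968076 [[-129.02   -8.32]]
[537.12 153.68  52.83] 5.625617292468098 [[-130.49   59.9 ]]
t 3.8 world [539.47 120.87  25.52] jig [[-131.68   27.02]] toolx yaw-PH -0.000 z [ 0.  0. -1.] F [-0.27 -0.31 -0.27] w 0.6996157979682261
```

Two views and the wrist picture agree. At this opening the tips sit about 27 mm behind the reported TCP, not 11 mm ahead of it, so the fingers passed over the lid untouched. I'll back off, go 38 mm lower and check the tip height again.

```bash
python3 -m jog '[[-0.027,0,0,0,0,0,0.06],[-0.027,0,0,0,0,0,0.06],[0,0,0.019,0,0,0,0.06],[0,0,0.019,0,0,0,0.06],[0,0,0,0,0,0,0.06]]' | grep -v rot
python3 - <<'E'
from h import *
where()
A=eyes.capture('side');B=eyes.capture('scene')
o=np.hstack([cv2.resize(A[200:340,200:360],(400,350),interpolation=2),cv2.resize(B[190:330,290:450],(400,350),interpolation=2)])
cv2.imwrite('pics/d3.png',o[:,:,::-1])
E
```

```text
time_s: 4.3
eef_pos: [482.7, 115.1, -14.8]
force: [1.3, 0.7, 0.7]
grip_width: 0.704
grip_force: 0.0
t 4.3 world [482.66 115.05 -14.83] jig [[-188.79   27.36]] toolx yaw-PH -0.000 z [-0.  0. -1.] F [1.32 0.67 0.69] w 0.7035650424402797
```

View pics/d3.png

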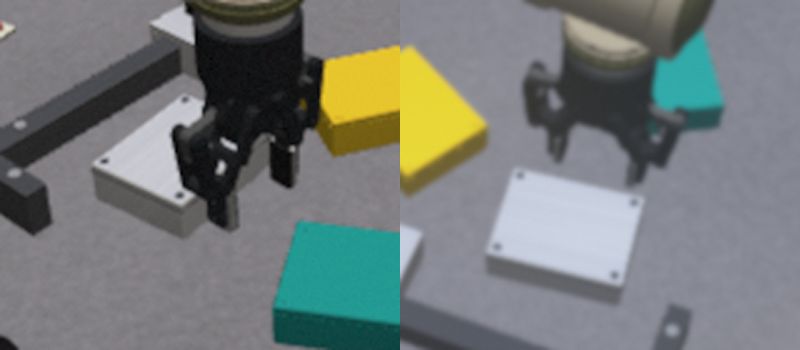

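Side half: the near tip is at (232,228) and the far tip at (290,187). Scene half: the tips are at (558,160) and (635,183), robot-side of the case.

```bash
python3 - <<'E'
from h import *
for a,b in (((158,160),(290,187)),((235,183),(232,228))):
    p,e=tri('scene',np.array(a)/2.5+[290,190]-.3,'side',np.array(b)/2.5+200-.3); print(p,e,J(p))
E
python3 -m jog '[[0.010,0,0,0,0,0,0.06],[0.010,0,0,0,0,0,0.06],[0.010,0,0,0,0,0,0.06],[0.005,0,0,0,0,0,0.06],[0,0,0,0,0,0,0.06]]' | grep force
python3 - <<'E'
from h import *
where()
im=eyes.capture('wrist'); s=sense(); P=(s['eef_pos'],s['ee_rot'])
m,cs=blobs(im,(0,0,190),(180,45,255),1500,60000)
for c in cs: print(cv2.contourArea(c),quad(c).tolist(),J(onplane('wrist',quad(c),36,P)).tolist())
E
```

```text
[486.82  79.31  10.74] 4.355104144100801 [[-188.51   -8.62]]
[478.26 148.09  14.27] 7.801006889708129 [[-189.61   60.68]]
force: [0.0, 1.2, -0.0]
grip_force: 0.0
t 4.9 world [519.58 118.94 -13.43] jig [[-151.67   27.25]] toolx yaw-PH -0.000 z [ 0. -0. -1.] F [ 0.03  1.25 -0.05] w 0.7032457573289489
6737.5 [[494, 242], [407, 278], [182, 281], [176, 242]] [[-111.17219361608034, -37.952775264447475], [-124.74187548676802, -4.9965409589185565], [-126.20545578143285, 77.3144900582108], [-111.0290859382922, 77.68849957838836]]
3278.5 [[418, 221], [359, 238], [176, 239], [174, 213]] [[-103.54552013856055, -7.232278652416375], [-109.65691204644463, 13.11310401723659], [-109.9064220101996, 77.55200459263278], [-100.39197965949597, 77.25754008698789]]
23132.0 [[484, 211], [173, 216], [167, 125], [497, 114]] [[-99.55212836544177, -32.09507932104905], [-101.46344123073168, 77.75623487175056], [-69.81691751832, 77.62380488801938], [-64.92342195913568, -34.48750401253639]]
3229.0 [[465, 85], [498, 107], [35, 99], [318, 72]] [[-56.169117154638954, -21.92061095646248], [-62.42186063058896, -34.80025444819369], [-52.541590607508915, 136.92379698618598], [-54.69853690609995, 27.08226327469361]]
```

Tips are now at z ≈ 12 and the case is being pushed squarely. I'll continue to the fence, with small steps at the end.

```bash
python3 -m jog '[[0.010,0,0,0,0,0,0.06],[0.010,0,0,0,0,0,0.06],[0.010,0,0,0,0,0,0.06],[0.008,0,0,0,0,0,0.06],[0.004,0,0,0,0,0,0.06]]' | grep force
python3 -m jog '[[0.003,0,0,0,0,0,0.06],[0.003,0,0,0,0,0,0.06],[0,0,0,0,0,0,0.06]]' | grep force
python3 - <<'E'
from h import *
where()
s=sense(); P=(s['eef_pos'],s['ee_rot']); im=eyes.capture('wrist'); cv2.imwrite('pics/w4.png',im[:,:,::-1])
g=cv2.cvtColor(im,cv2.COLOR_RGB2GRAY)
for u in (230,300,400): print(u,[int(v) for v in g[0:240:8,u]])
E
```

```text
force: [-8.0, -1.0, 6.7]
grip_force: 4.0
force: [-3.2, -1.3, 2.8]
grip_force: 1.3
t 5.8 world [566.26 124.07 -13.97] jig [[-104.71   27.31]] toolx yaw-PH -0.000 z [ 0.  0. -1.] F [-3.19 -1.3   2.76] w 0.7015054379982568
230 [71, 68, 69, 72, 72, 68, 67, 68, 152, 176, 177, 181, 181, 176, 182, 178, 180, 185, 184, 181, 179, 182, 186, 180, 184, 183, 184, 178, 184, 183]
300 [68, 69, 66, 73, 68, 66, 70, 35, 167, 178, 182, 178, 182, 175, 181, 178, 184, 183, 190, 184, 183, 182, 188, 182, 181, 182, 183, 176, 183, 182]
400 [66, 66, 66, 70, 67, 68, 71, 63, 152, 177, 178, 178, 184, 174, 180, 175, 184, 184, 179, 182, 181, 181, 185, 180, 178, 183, 181, 173, 180, 179]
```

```bash
python3 -m jog '[[0.003,0,0,0,0,0,0.06],[0.003,0,0,0,0,0,0.06],[0,0,0,0,0,0,0.06]]' | grep force
python3 - <<'E'
from h import *
where()
s=sense(); P=(s['eef_pos'],s['ee_rot']); im=eyes.capture('wrist'); cv2.imwrite('pics/w5.png',im[:,:,::-1])
g=cv2.cvtColor(im,cv2.COLOR_RGB2GRAY).astype(int)
for u in (180,230,265,300,350,400,440):
    col=g[:150,u]; k=int(np.argmax(col>120)); print(u,k,col[k-8:k+4],J(onplane('wrist',(u,k),36,P))[0])
E
```

```text
force: [-22.2, -4.6, 17.1]
grip_force: 11.8
t 6.1 world [568.27 124.32 -14.17] jig [[-102.68   27.35]] toolx yaw-PH 0.001 z [-0.01 -0.   -1.  ] F [-22.17  -4.57  17.12] w 0.7027229029530492
180 68 [ 68  69  69  70  71  71  72  76 132 152 158 166] [-1.29 72.  ]
230 63 [ 69  69  69  71  71  71  71  69 121 150 157 162] [-1.18 55.05]
265 62 [ 69  71  69  69  72  71  70 118 150 157 161 169] [-1.51 43.82]
300 61 [ 69  71  72  71  73  72  69 116 147 155 161 168] [-1.49 32.86]
350 61 [ 71  70  69  70  71  72  70  90 137 153 158 166] [-1.36 17.29]
400 64 [ 68  68  69  69  69  71  68 119 150 156 164 168] [-1.53  1.34]
440 67 [ 69  70  69  70  70  70  70  85 136 155 161 166] [ -1.36 -12.1 ]
```

The case is flush on the fence: the edge is constant along y and no gap shows. I'll back off, lift, and measure the case's -y end and the carriage from above.

```bash
python3 -m jog '[[-0.012,0,0,0,0,0,0.06],[-0.02,0,0,0,0,0,0.06],[0,0,-0.045,0,0,0,0.06],[0,0,-0.045,0,0,0,0.06],[0,0,-0.045,0,0,0,0.04]]' | grep force
python3 -m jog '[[0.02,0.01,-0.045,0,0,-0.15,0.04],[0.02,0.01,0,0,0,-0.15,0.04],[0,0,0,0,0,0,0.04]]' | grep force
python3 - <<'E'
from h import *
where()
s=sense(); P=(s['eef_pos'],s['ee_rot']); im=eyes.capture('wrist'); cv2.imwrite('pics/w6.png',im[:,:,::-1])
m,cs=blobs(im,(0,0,170),(180,45,255),2000,60000)
for c in cs: q=quad(c); print(cv2.contourArea(c),q.tolist(),J(onplane('wrist',q,36,P)).tolist(),J(onplane('wrist',q,41,P)).tolist())
E
```

```text
force: [-0.0, -0.4, 0.1]
grip_force: 0.0
force: [-0.5, 0.3, -1.5]
grip_force: 0.0
t 7.0 world [585.46 108.15 166.8 ] jig [[-87.34   9.41]] toolx yaw-PH 0.302 z [ 0. -0. -1.] F [-0.46  0.27 -1.49] w 0.46225111475840225
7707.0 [[532, 149], [496, 244], [426, 220], [462, 116]] [[38.167807797909134, -156.4395337551575], [-56.31095235183724, -156.30573896141462], [-56.80262504300985, -80.7972681995094], [38.03810974489854, -79.98915878973882]] [[37.34370196444793, -153.27398605046218], [-55.563970091089374, -153.14241613146558], [-56.047466752960595, -78.88957636257864], [37.21616066144768, -78.09490501095466]]
14552.5 [[399, 140], [364, 240], [234, 201], [263, 95]] [[-0.6556460609969847, -34.78248133157586], [-90.00550835999172, -34.84484276392411], [-89.77691153431203, 80.03692526944727], [0.992965987018739, 80.59963428134417]] [[-0.8341563549195863, -33.63996977105003], [-88.69821904504283, -33.7012941946172], [-88.4734235578929, 79.2701039554826], [0.7870409095351704, 79.82345567450544]]
```

The case is square (x -90..0, y -34.8..80), and the carriage's inner face is at -78.5. That leaves a 43 mm gap for the finger pair, centred on y = -57. I turn the tool a quarter turn above the gap.

```bash
python3 -m jog '[[0,0,0,0,0,-0.141,0.04],[0,0,0,0,0,-0.141,0.04],[0,0,0,0,0,-0.141,0.04],[0,0,0,0,0,-0.141,0.04],[0,0,0,0,0,-0.141,0.04]]' | grep force
python3 -m jog '[[0,0,0,0,0,-0.141,0.04],[0,0,0,0,0,-0.141,0.04],[0,0,0,0,0,-0.141,0.04],[0,0,0,0,0,-0.141,0.04],[0,0,0,0,0,0,0.04]]' | grep force
python3 -m jog '[[-0.033,0.021,0,0,0,0,0.04],[-0.033,0.021,0,0,0,0,0.04],[0,0,0.04,0,0,0,0.04],[0,0,0,0,0,0,0.04]]' | grep force
python3 - <<'E'
from h import *
s=where(); print(s['joints'])
E
```

```text
force: [-0.1, -0.2, -0.1]
grip_force: 0.0
force: [-1.0, 0.7, -0.0]
grip_force: 0.0
force: [-0.7, 0.1, -0.9]
grip_force: 0.0
t 8.4 world [629.12  47.46 120.45] jig [[-50.47 -55.62]] toolx yaw-PH 1.563 z [-0.01  0.   -1.  ] F [-0.73  0.09 -0.89] w 0.46796185937306667
[-0.11  0.62  1.25  0.    1.28 -0.21]
```

```bash
python3 -m jog '[[-0.001,0.004,0.04,0,0,-0.008,0.04],[0,0,0.04,0,0,0,0.04],[0,0,0,0,0,0,0.04],[0,0,0,0,0,0,0.04]]' | grep force
python3 - <<'E'
from h import *
where()
E
```

```text
force: [0.3, -0.7, 0.4]
grip_force: 0.0
t 8.8 world [636.16  47.72  47.51] jig [[-43.45 -56.13]] toolx yaw-PH 1.576 z [ 0. -0. -1.] F [ 0.27 -0.7   0.36] w 0.46329225295712134
```

```bash
python3 -m jog '[[-0.001,-0.002,0.02,0,0,0.005,0.04],[0,0,0.01,0,0,0,0.04],[0,0,0.01,0,0,0,0.04],[0,0,0,0,0,0,0.04]]' | grep force
python3 -m jog '[[0,0,0.008,0,0,0,0.04],[0,0,0.007,0,0,0,0.04],[0,0,0,0,0,0,0.04]]' | grep force
python3 - <<'E'
from h import *
where()
E
```

```text
force: [-0.7, 0.6, 0.2]
grip_force: 0.0
force: [-0.6, 0.1, 0.1]
grip_force: 0.0
t 9.5 world [633.44  46.04 -10.32] jig [[-46.32 -57.51]] toolx yaw-PH 1.572 z [-0.  0. -1.] F [-0.56  0.12  0.14] w 0.4699370516003074
```

```bash
python3 -m jog '[[0.010,0,0,0,0,0,0.04],[0.010,0,0,0,0,0,0.04],[0.010,0,0,0,0,0,0.04],[0.010,0,0,0,0,0,0.04],[0.010,0,0,0,0,0,0.04]]' | grep force
python3 -m jog '[[0.004,0,0,0,0,0,0.04],[0.003,0,0,0,0,0,0.04],[0,0,0,0,0,0,0.04]]' | grep force
python3 - <<'E'
from h import *
where()
s=sense(); P=(s['eef_pos'],s['ee_rot']); im=eyes.capture('wrist'); cv2.imwrite('pics/w7.png',im[:,:,::-1])
m,cs=blobs(im,(0,0,150),(180,45,255),2000,90000)
for c in cs: q=quad(c); print(cv2.contourArea(c),q.tolist(),J(onplane('wrist',q,36,P)).tolist())
E
```

```text
force: [0.8, -3.7, 0.5]
grip_force: 1.7
force: [-0.4, -0.9, 0.3]
grip_force: 0.0
t 10.3 world [627.73 103.12  -9.27] jig [[-45.85  -0.14]] toolx yaw-PH 1.572 z [ 0.  0. -1.] F [-0.45 -0.86  0.34] w 0.46535395000443563
76228.0 [[456, 0], [428, 308], [184, 308], [184, 0]] [[3.827963925800891, 127.36707485548024], [-0.8436134662943936, 12.036607213497572], [-96.85973206758301, 11.674249418152614], [-90.11908144287062, 126.76114526082831]]
```

```bash
python3 -m jog '[[0.003,0,0,0,0,0,0.04],[0.002,0,0,0,0,0,0.04],[0,0,0,0,0,0,0.04]]' | grep force
python3 -m jog '[[0.002,0,0,0,0,0,0.04],[0,0,0,0,0,0,0.04]]' | grep force
python3 -c "
from h import *
where()"
```

```text
force: [1.3, -9.1, -0.9]
grip_force: 4.6
force: [0.4, -18.2, -0.6]
grip_force: 9.3
t 10.8 world [627.58 106.09  -9.3 ] jig [[-45.69   2.83]] toolx yaw-PH 1.572 z [ 0.   -0.01 -1.  ] F [  0.38 -18.24  -0.56] w 0.4702562809224162
```

The case is against the end stop: 18 N, with the tips where predicted. I'll back off, lift and check squareness from above.

```bash
python3 -m jog '[[-0.01,0,0,0,0,0,0.04],[-0.02,0,0,0,0,0,0.04],[0,0,-0.045,0,0,0,0.04],[0,0,-0.045,0,0,0,0.04],[0,0,-0.045,0,0,0,0]]' | grep force
python3 -m jog '[[-0.02,0,-0.045,0,0,0,0],[-0.03,0,0,0,0,0,0],[0,0,0,0,0,0,0]]' | grep force
python3 - <<'E'
from h import *
where()
s=sense(); P=(s['eef_pos'],s['ee_rot']); im=eyes.capture('wrist'); cv2.imwrite('pics/w8.png',im[:,:,::-1])
m,cs=blobs(im,(0,0,170),(180,45,255),2000,90000)
for c in cs: q=quad(c); print(cv2.contourArea(c),q.tolist(),J(onplane('wrist',q,36,P)).tolist())
E
```

```text
force: [0.3, 0.6, 0.4]
grip_force: 0.0
force: [0.2, 0.1, -1.7]
grip_force: 0.0
t 11.7 world [636.32  27.37 171.78] jig [[-45.48 -76.37]] toolx yaw-PH 1.569 z [ 0. -0. -1.] F [ 0.21  0.11 -1.74] w 0.0017436044335608894
7811.0 [[411, 224], [403, 301], [302, 303], [302, 224]] [[39.20699434686665, -80.23427667519951], [38.01045511827363, -155.0861125266087], [-56.66208845008521, -155.64996543831606], [-55.51947906447252, -80.2529220560446]]
3400.5 [[569, 163], [529, 170], [519, 76], [562, 75]] [[202.09972581180577, -16.793139959067137], [153.34690129733926, -27.236203371114392], [137.32537772009474, 58.142384739689184], [187.7120014259208, 67.48600394849342]]
11947.0 [[368, 0], [368, 111], [259, 111], [257, 0]] [[-0.6792097779457781, 111.00441107703186], [-1.201318342612927, 15.159627957597873], [-89.57636726021595, 15.493646077725629], [-91.23040730514407, 111.48867504354021]]
```

The case is seated: its end is at y ≈ 15.2–15.5 and its side is on the fence. On to the carriage's outer face with closed fingers.

```bash
python3 -m jog '[[-0.037,0.006,0,0,0,0,0],[-0.037,0.006,0,0,0,0,0],[-0.037,0.006,0,0,0,0,0],[0,0,0.04,0,0,0,0],[0,0,0.04,0,0,0,0]]' | grep force
python3 -m jog '[[0,0,0.035,0,0,0,0],[0,0,0,0,0,0,0],[0,0,0,0,0,0,0]]' | grep force
python3 - <<'E'
from h import *
s=where(); P=(s['eef_pos'],s['ee_rot']); A=eyes.capture('wrist')[200:440,200:440]; B=eyes.capture('side')[130:270,220:360]
o=np.hstack([cv2.resize(A,(400,400)),cv2.resize(B,(400,400),interpolation=2)])
cv2.imwrite('pics/d9.png',o[:,:,::-1])
E
```

```text
force: [0.7, 0.5, -1.4]
grip_force: 0.0
force: [-0.0, 0.4, 0.7]
grip_force: 0.0
t 12.5 world [665.92 -77.61  56.22] jig [[ -27.36 -183.93]] toolx yaw-PH 1.572 z [-0.  0. -1.] F [-0.02  0.42  0.74] w -0.0037390671387961647
```

```bash
python3 -m jog '[[0,0,0.03,0,0,0,0],[0,0,0.015,0,0,0,0],[0,0,0.01,0,0,0,0],[0,0,0,0,0,0,0]]' | grep force
python3 -m jog '[[0.010,0,0,0,0,0,0],[0.010,0,0,0,0,0,0],[0.010,0,0,0,0,0,0],[0.010,0,0,0,0,0,0],[0,0,0,0,0,0,0]]' | grep force
python3 - <<'E'
from h import *
s=where(); P=(s['eef_pos'],s['ee_rot']); im=eyes.capture('wrist'); cv2.imwrite('pics/w9.png',im[:,:,::-1])
m,cs=blobs(im,(0,0,150),(180,45,255),2000,90000)
for c in cs: q=quad(c); print(cv2.contourArea(c),q.tolist(),J(onplane('wrist',q,41,P)).tolist())
E
```

```text
force: [0.3, 0.1, 0.0]
grip_force: 0.0
force: [0.4, -0.4, -0.2]
grip_force: 0.0
t 13.5 world [661.36 -36.78   1.11] jig [[ -27.5  -142.85]] toolx yaw-PH 1.573 z [ 0.  0. -1.] F [ 0.36 -0.39 -0.19] w 0.0008645965697105752
46611.0 [[489, 107], [474, 298], [224, 314], [232, 107]] [[37.14597226844335, -52.975421273555924], [39.555364744714474, -129.74022727407632], [-63.65167796785972, -136.11202455562378], [-55.64254258676352, -55.99921462323841]]
```

The carriage is moving with the fingers. I'll continue and close the last stretch gently.

```bash
python3 -m jog '[[0.012,0,0,0,0,0,0],[0.012,0,0,0,0,0,0],[0.012,0,0,0,0,0,0],[0.012,0,0,0,0,0,0],[0.012,0,0,0,0,0,0]]' | grep force
python3 -m jog '[[0.004,0,0,0,0,0,0],[0.003,0,0,0,0,0,0],[0,0,0,0,0,0,0]]' | grep force
python3 -m jog '[[0.003,0,0,0,0,0,0],[0,0,0,0,0,0,0]]' | grep force
python3 -c "
from h import *
where()"
```

```text
force: [-0.9, -3.7, 1.8]
grip_force: 1.5
force: [0.1, -0.4, 0.1]
grip_force: 0.0
force: [0.2, -0.5, 0.2]
grip_force: 0.2
t 14.6 world [653.75  31.1    0.57] jig [[-27.75 -74.54]] toolx yaw-PH 1.572 z [ 0.  0. -1.] F [ 0.19 -0.55  0.23] w 0.002823394566344688
```

```bash
python3 -m jog '[[0.002,0,0,0,0,0,0],[0,0,0,0,0,0,0]]' | grep force:
python3 -m jog '[[0.002,0,0,0,0,0,0],[0,0,0,0,0,0,0]]' | grep force:
python3 -c "
from h import *
where()"
```

```text
force: [0.7, -1.5, -1.4]
grip_force: 0.8
force: [0.9, -3.6, -1.8]
grip_force: 2.2
t 14.9 world [653.34  34.56   0.55] jig [[-27.78 -71.06]] toolx yaw-PH 1.572 z [ 0. -0. -1.] F [ 0.89 -3.63 -1.77] w -0.0029852257281857706
```

```bash
python3 -m jog '[[0.002,0,0,0,0,0,0],[0,0,0,0,0,0,0]]' | grep force:
python3 -m jog '[[0.001,0,0,0,0,0,0],[0,0,0,0,0,0,0]]' | grep force:
python3 -c "
from h import *
where()"
```

```text
force: [1.7, -13.1, -1.9]
grip_force: 6.7
force: [0.7, -18.6, -3.1]
grip_force: 8.8
t 15.3 world [653.35  34.56   0.63] jig [[-27.77 -71.06]] toolx yaw-PH 1.571 z [ 0. -0. -1.] F [  0.68 -18.59  -3.08] w 0.0009026467170448769
```

Firm contact at 18.6 N with no more travel. I'll back off, lift and check.

```bash
python3 -m jog '[[-0.01,0,0,0,0,0,0],[-0.02,0,0,0,0,0,0],[0,0,-0.045,0,0,0,0],[0,0,-0.045,0,0,0,0],[0,0,-0.045,0,0,0,0]]' | grep force:
python3 -m jog '[[0.03,-0.01,-0.045,0,0,0,0],[0.03,-0.01,0,0,0,0,0],[0,0,0,0,0,0,0],[0,0,0,0,0,0,0]]' | grep force:
python3 - <<'E'
from h import *
s=where(); P=(s['eef_pos'],s['ee_rot']); im=eyes.capture('wrist'); cv2.imwrite('pics/w10.png',im[:,:,::-1])
g=cv2.cvtColor(im,cv2.COLOR_RGB2GRAY).astype(int)
m,cs=blobs(im,(0,0,170),(180,45,255),2000,90000)
for c in cs: q=quad(c); print(cv2.contourArea(c),q.tolist(),J(onplane('wrist',q,36,P)).tolist())
E
```

```text
force: [-0.3, -0.3, -0.0]
grip_force: 0.0
force: [-1.0, 0.5, -0.8]
grip_force: 0.0
t 16.2 world [630.93  62.75 176.5 ] jig [[-47.02 -40.62]] toolx yaw-PH 1.572 z [-0.  0. -1.] F [-0.96  0.53 -0.79] w -0.0024594054678830934
9089.0 [[414, 156], [410, 240], [303, 240], [303, 154]] [[37.702288633611516, 14.752830392068091], [38.79401660075255, -60.189749116898916], [-56.82761214796433, -60.30011560525889], [-56.312919927595864, 14.666577268846854]]
3276.5 [[565, 196], [525, 204], [518, 112], [560, 109]] [[203.10907212794388, -13.749514408635676], [153.7614788260544, -23.94545755815936], [137.26937978862304, 61.689412616282304], [186.78048513304967, 71.12393067072848]]
14011.5 [[371, 21], [369, 153], [262, 154], [262, 21]] [[-0.3107651010211991, 129.39301490316672], [-1.2965465462697228, 16.040537166901675], [-90.6033587387401, 15.110465037118272], [-90.07961059164214, 129.20174988235783]]
```

View pics/w10.png

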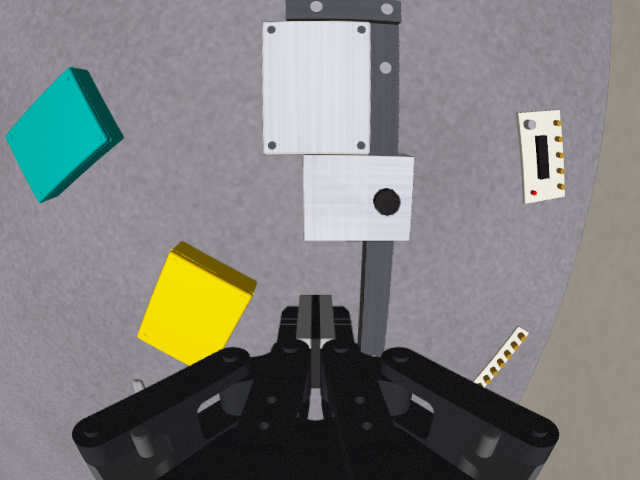

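The final view shows the case, with corners from (263,21) to (370,153), tight against the stop, the fence and the carriage (top edge at row 155) and square to them. The arm is clear of everything, so I'm handing in.

```bash
python3 -c "
from rig import finish_job
print(finish_job())"
```

```text
the job is handed in; nothing more can be done
None
```

The job is handed in at about 16 s: by the camera checks the case lies flush on the fence and end stop with the carriage pushed up tight against it, and the small case, spool and pliers were never touched.

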